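Pass an idler roller through the fork probe on the tilting chute

ROBOT

A 6-joint arm with a two-finger parallel gripper is mounted at the origin on the work surface. World frame = base frame: x ahead of the robot, y to its left, z up, the work surface at z = 0. Lengths are in mm, angles in degrees, forces in N, time in s.
With the tool pointing down it reaches from about 350 to 925 mm from the base axis. Payload 6.4 kg.
Tool frame: the origin (TCP) lies between the finger pads; the fingertips stand 17 mm ahead of it and the grasp point (between the pads) lies 2 mm behind it (bot.tip_reach is the distance from the TCP to the fingertips, in mm); z points along the fingers, y is the line along which they close (so a half turn about z gives the same grasp; the last joint's range is limited). The gripper opens to 85 mm and grips with 20 to 120 N. Pads are 22 mm wide; open, the fingers measure 114 mm over their backs; the gripper's body (76 mm by 85 mm) begins 54 mm behind the grasp point. The pads swing forward as they close: fully open they stand 13 mm farther back than shut.
Start: joints at [55.972, 14.043, 89.255, -0, 76.702, -9.975], TCP at [264.924, 593.573, 248.29] pointing down, gripper open.
Joint ranges: [-179.41, 179.41], [-58.25, 129.5], [7.25, 145.43], [-54.29, 234.29], [11.92, 165.04], [-157.13, 157.13]. Speed limits (degrees/s): [147.25, 147.25, 180, 180, 180, 180].

INTERFACE

Orientations are given as [roll, pitch, yaw] about the fixed x, y, z axes, in that order (R = Rz(yaw) Ry(pitch) Rx(roll)).
In Python, from cell import readout, optics, hand_in, recognise, cut_out, mark_of, bot gives the robot as it stands.
- The arm moves only by the shell command python3 -m creep 'ROWS'. ROWS is JSON, a list of rows, each an object of numbers: "tx", "ty", "tz": the shift along the tool's x, y, z in units of 0.4 m (1.0 is 0.4 m); "wx", "wy", "wz": the turn, a rotation vector about the tool's x, y, z in units of pi rad (1.0 is pi rad); "gripper": the opening, from 0 (shut) to 1 (fully open). In form: [{"tx": .., "ty": .., "tz": .., "wx": .., "wy": .., "wz": .., "gripper": ..}, ...]. A call has 1 to 10 rows; each row is the pose to reach, as a shift and turn from the pose commanded when the call began, along the tool's axes at that moment, turning the shorter way round; what a row does not reach only later rows make up. A row lasts 1/10 s, in which the tool goes at most 50 mm and 8.59 degrees, less where a joint would pass 70% of its speed; a pose out of reach is approached as far as the arm can. A call with a number of a shift or a turn outside -1 to 1 is refused whole. A call with a gripper value outside its range is refused whole. The fingers move at their own pace and stop on an object; the grip force is fixed at half the most. Time passes only in rows, so rows that repeat a pose let the fingers close. It gives the time, the measured TCP pose, the force, the opening and the grip force at its end, in the units of the state.
- readout.observe(): the state, without advancing time (a new reading comes with each control period).
- optics.get_image(name): name is "scene" or "side" or "wrist"; returns (picture, depth): 400x640x3 uint8, red, green, blue; 400x640 float32, mm along the optical axis (not along the pixel's ray), 0 where there is no reading.
- optics.camera_model(name): a dict with "fov_y" (degrees; the focal length in pixels is half the picture's height over the tangent of half this angle, whatever the lens; pixels are square), "cx", "cy" (the principal point, pixels), "distortion" ([k1, k2, p1, p2, k3] as OpenCV has them; the pictures are not rectified), "rvec" (rotation vector, rad) and "tvec" (3), from world to camera coordinates, as OpenCV has them; the wrist camera has in their place "tool_from_camera" (4x4, takes a point from camera to tool coordinates, whose origin is the TCP and whose axes are the flange's). Camera axes: x right, y down, z forward; pixel columns grow to the right and rows downward; lengths in mm; the calibration is good to about 2 mm. A picture is of the moment at which its call begins: read the wrist's pose just before it. camera_model takes no time and is no camera call.
- hand_in(): hands the job in; it is judged then, once.
Trained networks look in the newest picture that a camera, given by its name, has taken for a name from the list of things; names that differ only in an ending like _2 or _b are one class to them, and where a whole thing is asked for, a point or a joint stands for the part that bears it (a point fixed in the world has none). Each returns a list of dicts, best first, with "p" (0 to 1); they miss things now and then, are a little off and sometimes report something else, mostly with a low value. They report only what shows in the picture. A call takes as long as a camera call. They do not tell look-alikes from the thing itself.
- recognise(label, camera): "uv" ([column, row] in pixels, amid what is visible of it).
- cut_out(label, camera): "mask" (400x640 bool, what is visible of it) and "uv" ([column, row] in pixels, amid what is visible of it).
- mark_of(label, camera): "uv" ([column, row] in pixels: a listed point, or the origin of a listed thing).
The state is a dict: "t": time; "joints": joint angles; "qvel": joint speeds; "joint_efforts": joint torques, N m; "tcp_pos": TCP position; "eef_rot": TCP orientation; "ft_force": force on the tool from outside, world axes, zero at the start; "moment": the same for the moment, N m; "opening": finger opening in mm; "gripper_force": force on a finger pad.
Only numpy, scipy, OpenCV 4.12 (cv2) and the standard library are available. Lean on these libraries where they do the work, as an engineer would, in place of code of your own. Each camera call takes 0.05 s, during which the arm holds its last target. There are 200 camera calls.

TASK

Check the aluminium roller on the tilting chute without touching the roller, which has been degreased: take the trough by the bar at its feed end, tilt it so that the roller rolls in between the two faces of the fork probe, and keep it still there, centred, for at least four seconds while the tester reads it. Then let it roll on gently into the outlet tray until it lies against the stop there, lower the trough gently back onto its rest and let go of the bar. Roll it slowly all the way, and leave everything else on the table as it stands.

Things in the scene. Friction and masses are not known exactly. Their poses are not given: they have to be found in the camera images.
- rig: The checking chute's fixed base, a grey plate 130 x 490 mm bolted to the table. Its origin lies on the table; its y axis runs level along the chute, from the feed end (-y, with the handle bar) to the outlet end (+y), and its x axis is parallel to the hinge and to the bar.
- trough (a joint): Tilt of the trough about its hinge, rad. 0: running floor level; positive: feed end (bar) raised, the roller then rolls along rig +y to the outlet; -0.09: down on its rest (the start); upper stop 0.14. No spring, hardly any friction (0.08 N m s/rad): let go, it drops onto its rest. Trough 0.7 kg nominal, centre of mass 0.21 m from the hinge.
- hinge (a point): Point on the hinge axis, mid-width, rig (0, 170, 85) mm; axes as the rig's. The axis lies in the running floor's upper surface, at the trough's outlet lip. From here the white running floor reaches 360 mm towards rig -y, to the feed stop; it is 54 mm wide between aluminium side guides that stand 20 mm above it.
- bar (a point): Middle of the trough's handle bar: round, rubber-covered, 16 mm thick, 60 mm long, parallel to rig x, beyond the feed stop. In the trough's frame 450 mm from the hinge, 8 mm above the floor's plane: 53 mm above the table when down, 93 mm when level; it moves on an arc about the hinge. 82 mm free between bar and feed stop, all free beyond it. Pinch it from above, fingers closing along rig y.
- roller: Turned aluminium idler roller, 80 mm in diameter, 50 mm long, 0.62 kg nominal. Origin at its centre; x axis = its own axis, parallel to rig x; the others turn as it rolls. Starts at the feed stop, 320 mm from the hinge. Rolls without slipping: acceleration 2/3 g sin(tilt), 6.5 m/s2 per rad, less rolling resistance worth 0.0125 rad of tilt nominal (nearer to level it stays put).
- probe_gap (a point): Point midway between the two round probe faces (36 mm across, 72 mm apart) of the fork probe, 125 mm above the table: the roller axis' height when level. The fork is a fixed U-shaped bracket astride the trough, 100 to 220 mm from the hinge towards the feed end; it does not tilt. Axes as the rig's. The roller is centred when its centre has the same rig y as this point.
- outlet_seat (a point): Centre of the roller when it rests against the cork stop of the outlet tray, rig (0, 225, 121) mm; axes as the rig's. The tray is fixed to the base beyond the hinge; its white floor begins 2 mm below the trough's lip and falls 0.04 rad away from it: a roller that has passed the lip goes on by itself to the stop and stays there.
- cap_big: Bystander, to be left alone: an aluminium can capacitor, 54 mm across, 93 mm high; origin at its underside's centre.
- cap_small: Bystander, to be left alone: a smaller can capacitor, 40 mm across, 70 mm high; origin at its underside's centre.
- pulley: Bystander, to be left alone: a grooved steel pulley lying flat, 72 mm across, 32 mm high; origin at its underside's centre.
- insulator: Bystander, to be left alone: a ribbed white porcelain insulator, 60 mm across, 66 mm high; origin at its underside's centre.
- carton: Bystander, to be left alone: a small cardboard carton, 75 x 55 x 45 mm; origin at its underside's centre.
- screwdriver: Bystander, to be left alone: a screwdriver lying on the table; origin underneath its middle.
Things that resemble listed ones, but are neither listed nor needed, are in the scene too. What is shaped like the roller but orange or yellow is not meant.

How it is judged (in metres and radians):
On the way, in this order (a step that is already met when the one before it is completed fails the run):
1. the roller is kept still between the probe faces, its centre within 12 mm of theirs along the chute and slower than 0.05 m/s, for 4 s (y of roller in the frame of probe_gap between -0.012 and 0.012 m and z of roller in the frame of probe_gap between -0.03 and 0.03 m and linear speed of roller below 0.05 m/s), for 4 s.
2. the roller lies in the outlet tray against the stop (y of roller in the frame of outlet_seat between -0.015 and 0.015 m and z of roller in the frame of outlet_seat between -0.01 and 0.01 m and linear speed of roller below 0.03 m/s), for 0.3 s.
At the end, for the whole second after the job is handed in: The roller rests in the outlet tray against the stop (centre within 15 mm along the chute and 10 mm in height of its seat, slower than 0.03 m/s), and the trough lies on its rest (tilt below -0.08 rad), let go (all of step 2 and value of joint trough below -0.08 rad); the robot touches nothing.
It fails at once if the robot touches the roller (contact force between any of the fingers, the arm and roller above 0.3 N).
It fails at once if the roller runs away or slams: faster than 0.4 m/s (linear speed of roller above 0.4 m/s).
It fails at once if the trough is dropped or slammed down: falls faster than 1 rad/s (velocity of joint trough below -1 rad/s).
It fails at once if the roller leaves the chute (height (world z) of roller below 0.05 m).
It fails at once if a bystander is shifted by more than 25 mm (distance of any of cap_big, cap_small, pulley, insulator, carton, screwdriver from where it was at the start of the episode above 0.025 m).
It also fails if it takes over 64 s, if anything falls off the work surface, if the arm or the gripper's body presses on something with over 40 N, if the wrist force passes 120 N, or if a joint passes its speed limit or range.

## Working session

There is one attempt and no reset: what is moved stays moved. The work goes in short steps, Python scripts to look and compute and a shell command to move; the robot and the scene stay as the last step left them, time stands still between calls to the robot, and variables do not carry over. Pictures are saved under pics/ and viewed, at most 10 in all, crops included, and the job is handed in when it is done.

```bash
ls; mkdir -p pics; cat > h.py <<'E'
import numpy as np, cv2
from cell import readout, optics, hand_in, recognise, cut_out, mark_of, bot
def K(m):
    f=200/np.tan(np.radians(m["fov_y"])/2); return np.array([[f,0,m["cx"]],[0,f,m["cy"]],[0,0,1.]])
def RT(m): return cv2.Rodrigues(np.array(m["rvec"],float))[0], np.array(m["tvec"],float).reshape(3)
def ray(cam,uv):
    m=optics.camera_model(cam); p=cv2.undistortPoints(np.array([[uv]],float),K(m),np.array(m["distortion"],float))[0,0]
    R,t=RT(m); return -R.T@t, R.T@np.array([p[0],p[1],1.])   # origin, dir (per unit depth)
def at_z(cam,uv,z):
    o,d=ray(cam,uv); return o+d*(z-o[2])/d[2]
def at_d(cam,uv,dep):
    o,d=ray(cam,uv); return o+d*dep
def proj(cam,P):
    m=optics.camera_model(cam); return cv2.projectPoints(np.array(P,float).reshape(-1,3),np.array(m["rvec"],float),np.array(m["tvec"],float),K(m),np.array(m["distortion"],float))[0][:,0]
E
python3 - <<'E'
from h import *
np.set_printoptions(precision=1,suppress=True)
s=readout.observe(); print(s["t"],s["tcp_pos"],s["eef_rot"])
for c in("scene","side"):
    im,d=optics.get_image(c); cv2.imwrite(f"pics/{c}0.png",im[...,::-1]); np.save(c+"_d.npy",d)
    m=optics.camera_model(c); print(c,ray(c,(320,200)))
    for l in("hinge","bar","probe_gap","outlet_seat","roller","rig"):
        for r in mark_of(l,c)[:3]: 
            z={"hinge":85,"bar":53,"probe_gap":125,"outlet_seat":121,"roller":96,"rig":0}[l]
            print(l,round(r["p"],2),np.array(r["uv"]),at_z(c,r["uv"],z))
E
```

```text
pics
0.0 [264.6 593.1 247.2] [-179.9   -0.   155.9]
scene (array([1075.3,  249.9,  911.9]), array([-0.5, -0.2, -0.9]))
hinge 0.66 [402.  195.9] [517.  263.6  85. ]
bar 0.82 [228.8 169. ] [ 577.1 -181.7   53. ]
bar 0.73 [275. 171.] [539.7 -65.6  53. ]
bar 0.2 [269.2 235.9] [716.9  -2.   53. ]
probe_gap 0.9 [351.4 178.2] [538.9 138.2 125. ]
outlet_seat 0.75 [425.2 190.7] [507.8 310.5 121. ]
roller 0.88 [275.  169.9] [563.4 -51.2  96. ]
roller 0.67 [277.2 126.4] [ 430.3 -104.    96. ]
roller 0.66 [183.6 193.6] [ 706.  -228.4   96. ]
rig 0.64 [333.4 200. ] [537.5  97.7   0. ]
side (array([ 109.4, -524. ,  884.1]), array([ 0.4,  0.5, -0.7]))
hinge 0.8 [237.1 166.7] [508.5 263.3  85. ]
bar 0.77 [389.4 277.2] [ 588.  -180.5   53. ]
probe_gap 0.74 [270.3 176.4] [529.4 150.5 125. ]
outlet_seat 0.72 [226.6 140.1] [522.1 324.5 121. ]
roller 0.96 [403.  177.5] [786.5 -20.   96. ]
roller 0.95 [448.2 285.6] [ 637.7 -282.6   96. ]
roller 0.64 [300.1 321.8] [ 370.  -165.3   96. ]
rig 0.92 [293.5 223.7] [547.8  93.8   0. ]
rig 0.15 [238.8 166.5] [554.9 345.    0. ]
```

View pics/scene0.png

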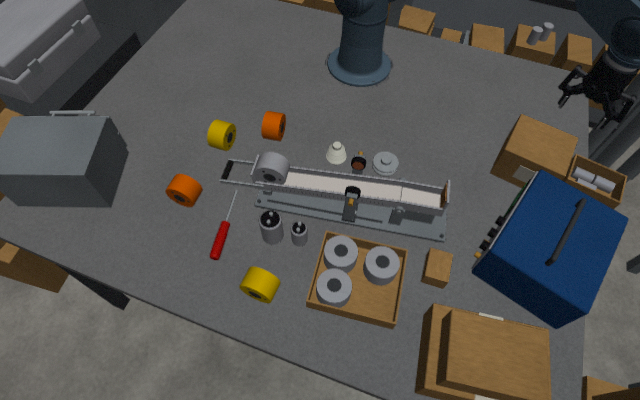

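View pics/side0.png

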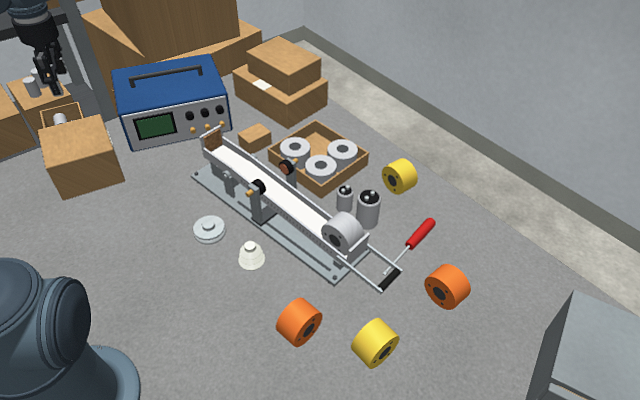

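The scene view shows the chute with the black bar at (228,170), the grey roller at the feed stop (272,168), the fork at (352,195) and the outlet stop at (446,193). In the side view the bar is at (389,278) and the roller at (343,230). The orange and yellow rollers (221,135), (274,125), (184,190), (260,285) are the wrong colour, and the grey ones in the box (341,253), (381,264), (334,288) are not on the chute. The roller meant is the grey one on the trough. Next I fit the rig pose.

```bash
cat > fit.py <<'E'
from h import *
from scipy.optimize import least_squares
np.set_printoptions(precision=1,suppress=True)
obs=[("scene","hinge",(402,195.9)),("scene","bar",(228.8,169)),("scene","outlet_seat",(425.2,190.7)),("scene","rig",(333.4,200)),
("side","hinge",(237.1,166.7)),("side","bar",(389.4,277.2)),("side","outlet_seat",(226.6,140.1)),("side","rig",(293.5,223.7)),
("scene","pg",(351.4,178.2)),("side","pg",(270.3,176.4))]
a=-.09
bar=[0,170-450*np.cos(a)-8*np.sin(a)*0,85+450*np.sin(a)+8]
loc=dict(hinge=[0,170,85],bar=bar,outlet_seat=[0,225,121],rig=[0,0,0])
def W(p,l): 
    c,s=np.cos(p[2]),np.sin(p[2]); l=np.array(l,float).reshape(-1,3); return np.c_[p[0]+c*l[:,0]-s*l[:,1],p[1]+s*l[:,0]+c*l[:,1],l[:,2]]
def res(p): return np.concatenate([(proj(c,W(p,loc[l] if l!="pg" else [0,p[3],125]))[0]-uv) for c,l,uv in obs])
if __name__=="__main__":
    r=least_squares(res,[540,95,.15,10],loss="soft_l1",f_scale=2); print(r.x,np.degrees(r.x[2])); print(r.fun.reshape(-1,2))
    np.save("rig.npy",r.x); p=r.x; print("bar",W(p,bar),"roller",W(p,[0,-150,96]))
    for c,(u0,v0,u1,v1) in dict(scene=(215,120,465,250),side=(180,110,420,310)).items():
        im=cv2.imread(f"pics/{c}0.png"); k=3
        big=cv2.resize(im[v0:v1,u0:u1],None,fx=k,fy=k,interpolation=cv2.INTER_CUBIC)
        def dr(pts,col,closed=True):
            q=((proj(c,W(p,pts))-[u0-.5,v0-.5])*k).astype(int); cv2.polylines(big,[q],closed,col,1)
        dr([[-65,-245,0],[65,-245,0],[65,245,0],[-65,245,0]],(0,0,255))
        f=lambda d:85-d*np.sin(.09)
        dr([[-27,170,85],[27,170,85],[27,170-360*np.cos(.09),f(360)],[-27,170-360*np.cos(.09),f(360)]],(0,255,0))
        dr([[-30,bar[1],bar[2]],[30,bar[1],bar[2]]],(255,255,0))
        dr([[-36,p[3],125],[36,p[3],125]],(255,0,255))
        cv2.imwrite(f"pics/{c}1.png",big)
E
python3 fit.py
```

```text
[542.5  94.1   0.2  50.7] 8.654220046873037
[[-0.6 -0.2]
 [-1.   2.3]
 [ 2.4  1.1]
 [-1.9  1.1]
 [ 3.2 -1.2]
 [-1.2  1.2]
 [-3.   3.9]
 [-1.8  1. ]
 [ 2.9 -0.6]
 [ 3.6  0.5]]
bar [[ 584.3 -181.    52.6]] roller [[565.  -54.2  96. ]]
```

View pics/scene1.png

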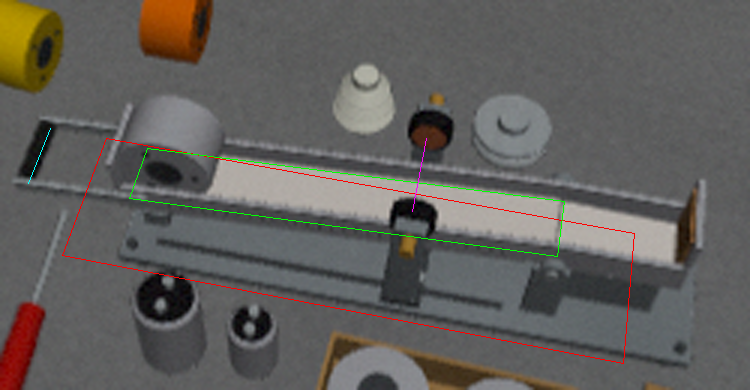

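View pics/side1.png

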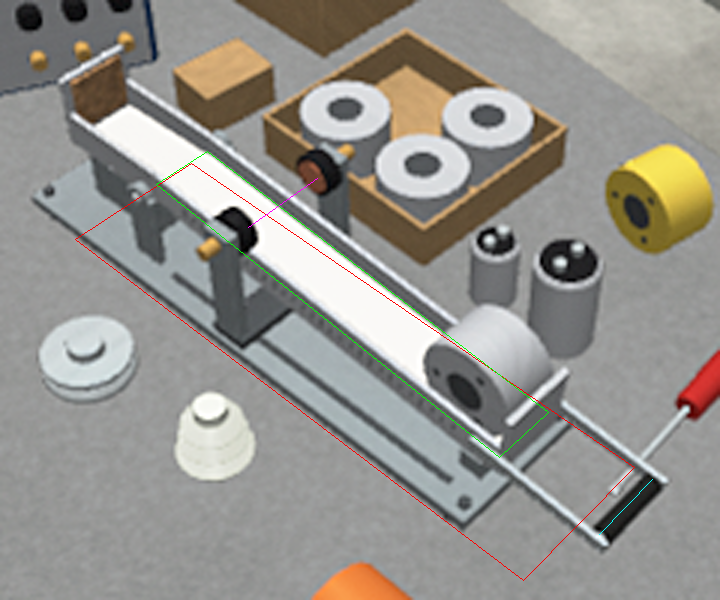

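The floor and bar overlays sit within about 2 px. The plate is just not centred on the rig origin. I'll look from closer with the wrist camera on the way over.

```bash
cat >> h.py <<'E'
from scipy.spatial.transform import Rotation as Ro
def rows(target,yaw,s=None):
    s=s or readout.observe(); R=Ro.from_euler("xyz",s["eef_rot"],degrees=True)
    T=Ro.from_euler("xyz",[180,0,yaw],degrees=True)
    return np.round(R.inv().apply(np.array(target)-s["tcp_pos"])/400,4), np.round((R.inv()*T).as_rotvec()/np.pi,4)
E
python3 - <<'E'
from h import *
m=optics.camera_model("wrist"); print(np.round(m["tool_from_camera"],2),m["fov_y"])
for T,y in(((500,60,330),188.6),((560,60,330),8.6),((584.3,-181,150),188.6)): print(rows(T,y))
E
```

```text
[[  -0.     -0.95   -0.32   82.43]
 [   1.     -0.     -0.     -1.21]
 [   0.     -0.32    0.95 -124.38]
 [   0.      0.      0.      1.  ]] 68.80141241956818
(array([-1.0803, -0.9786, -0.2043]), array([ 0.    , -0.    , -0.1814]))
(array([-1.2173, -0.9174, -0.2043]), array([-0.    , -0.    ,  0.8186]))
(array([-1.5184, -1.4429,  0.2457]), array([ 0.    , -0.    , -0.1814]))
```

```bash
python3 -m creep '[{"tx":-0.95,"ty":-0.8,"tz":-0.2,"wz":-0.18,"gripper":0.7},{"tx":-0.95,"ty":-0.8,"tz":-0.2,"wz":-0.18,"gripper":0.7},{"tx":-0.95,"ty":-0.8,"tz":-0.2,"wz":-0.18,"gripper":0.7},{"tx":-0.95,"ty":-0.8,"tz":-0.2,"wz":-0.18,"gripper":0.7},{"tx":-0.95,"ty":-0.8,"tz":-0.2,"wz":-0.18,"gripper":0.7},{"tx":-0.95,"ty":-0.8,"tz":-0.2,"wz":-0.18,"gripper":0.7},{"tx":-0.95,"ty":-0.8,"tz":-0.2,"wz":-0.18,"gripper":0.7},{"tx":-0.95,"ty":-0.8,"tz":-0.2,"wz":-0.18,"gripper":0.7},{"tx":-0.95,"ty":-0.8,"tz":-0.2,"wz":-0.18,"gripper":0.7},{"tx":-0.95,"ty":-0.8,"tz":-0.2,"wz":-0.18,"gripper":0.7}]'; python3 -c "
from h import *
print(rows((510,60,330),188.6))"
```

```text
(array([-1.1032, -0.9684, -0.2043]), array([ 0.    , -0.    , -0.1814]))invalid input at $[0]: expected keys tx, ty, tz, wx, wy, wz, gripper
```

```bash
python3 -m creep '[{"tx":-0.95,"ty":-0.8,"tz":-0.2,"wx":0,"wy":0,"wz":-0.18,"gripper":0.7},{"tx":-0.95,"ty":-0.8,"tz":-0.2,"wx":0,"wy":0,"wz":-0.18,"gripper":0.7},{"tx":-0.95,"ty":-0.8,"tz":-0.2,"wx":0,"wy":0,"wz":-0.18,"gripper":0.7},{"tx":-0.95,"ty":-0.8,"tz":-0.2,"wx":0,"wy":0,"wz":-0.18,"gripper":0.7},{"tx":-0.95,"ty":-0.8,"tz":-0.2,"wx":0,"wy":0,"wz":-0.18,"gripper":0.7},{"tx":-0.95,"ty":-0.8,"tz":-0.2,"wx":0,"wy":0,"wz":-0.18,"gripper":0.7},{"tx":-0.95,"ty":-0.8,"tz":-0.2,"wx":0,"wy":0,"wz":-0.18,"gripper":0.7},{"tx":-0.95,"ty":-0.8,"tz":-0.2,"wx":0,"wy":0,"wz":-0.18,"gripper":0.7},{"tx":-0.95,"ty":-0.8,"tz":-0.2,"wx":0,"wy":0,"wz":-0.18,"gripper":0.7},{"tx":-0.95,"ty":-0.8,"tz":-0.2,"wx":0,"wy":0,"wz":-0.18,"gripper":0.7}]'; python3 -c "
from h import *
print(rows((510,60,330),188.6))"
```

```text
t: 1.7
tcp_pos: [479.0, 150.8, 327.9]
eef_rot: [180.0, 0.1, -171.7]
ft_force: [0.6, -0.8, -0.3]
opening: 59.7
gripper_force: 0.0
(array([-0.0438, -0.2358, -0.0053]), array([ 0.    ,  0.0003, -0.0014]))
```

```bash
python3 -m creep '[{"tx":-0.04,"ty":-0.24,"tz":0,"wx":0,"wy":0,"wz":0,"gripper":0.7},{"tx":-0.04,"ty":-0.24,"tz":0,"wx":0,"wy":0,"wz":0,"gripper":0.7},{"tx":-0.04,"ty":-0.24,"tz":0,"wx":0,"wy":0,"wz":0,"gripper":0.7},{"tx":-0.04,"ty":-0.24,"tz":0,"wx":0,"wy":0,"wz":0,"gripper":0.7}]'; cat >> h.py <<'E'
def wrist_T(s):
    T=np.eye(4); T[:3,:3]=Ro.from_euler("xyz",s["eef_rot"],degrees=True).as_matrix(); T[:3,3]=s["tcp_pos"]
    return T@np.array(optics.camera_model("wrist")["tool_from_camera"],float)
def wray(T,uv):
    m=optics.camera_model("wrist"); p=cv2.undistortPoints(np.array([[uv]],float),K(m),np.array(m["distortion"],float))[0,0]
    return T[:3,3],T[:3,:3]@np.array([p[0],p[1],1.])
def w_z(T,uv,z): o,d=wray(T,uv); return o+d*(z-o[2])/d[2]
E
python3 - <<'E'
from h import *
np.set_printoptions(precision=1,suppress=True)
s=readout.observe(); T=wrist_T(s); np.save("wT.npy",T)
im,d=optics.get_image("wrist"); np.save("w_d.npy",d); cv2.imwrite("pics/w0.png",im[...,::-1]); print(s["tcp_pos"],s["qvel"])
for l,z in dict(hinge=85,bar=53,probe_gap=125,outlet_seat=121,roller=96,rig=0).items():
    for r in mark_of(l,"wrist")[:2]: print(l,round(r["p"],2),np.array(r["uv"]),w_z(T,r["uv"],z))
E
```

```text
t: 2.1
tcp_pos: [508.4, 59.2, 327.2]
eef_rot: [180.0, -0.0, -171.8]
ft_force: [-0.3, 0.4, 0.5]
opening: 59.8
gripper_force: 0.0
[508.4  59.2 327.2] [ 2.7 -0.5  0.5  0.2  0.   0.1]
hinge 0.98 [464.8 192.8] [512.7 255.5  85. ]
bar 0.88 [147.4 191.3] [ 583.7 -182.3   53. ]
outlet_seat 0.81 [521.2 200.4] [503.4 308.5 121. ]
roller 0.85 [181.   50.2] [ 393.3 -114.1   96. ]
roller 0.83 [ 94.3 101.4] [ 461.8 -219.3   96. ]
rig 0.71 [336.4 176.9] [536.8  91.    0. ]
```

View pics/w0.png

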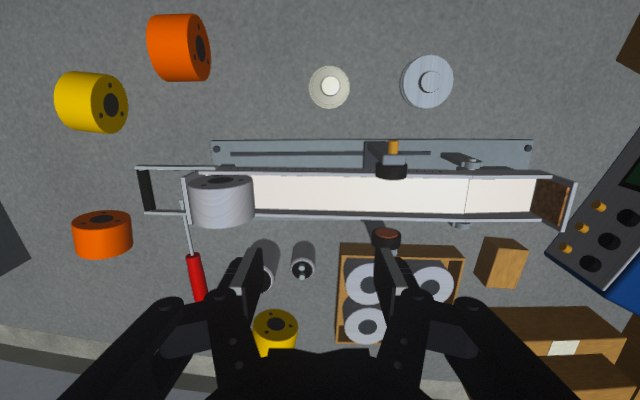

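The wrist view from above shows the bar at (146,190), the lip line at (466,195), the roller at (221,200), and the probe discs at (391,168) and (386,238). The screwdriver tip passes near (188,230), clear of the bar.

```bash
python3 - <<'E'
from h import *
np.set_printoptions(precision=1,suppress=True)
T=np.load("wT.npy"); d=np.load("w_d.npy"); print("table depth->z:",end=" ")
for uv in((300,110),(391,165),(386,232),(300,195),(430,195),(222,190),(146,190)):
    o,r=wray(T,uv); print(uv,(o+r*d[uv[1],uv[0]]))
bar=w_z(T,(146.5,190.5),53); h=w_z(T,(466,195),85); y=(h-bar); print("bar",bar,"hinge",h,"len",np.linalg.norm(y[:2]),"yaw",np.degrees(np.arctan2(-y[0],y[1])))
y=y/np.linalg.norm(y[:2]); y[2]=0
for uv in((391.5,168),(386,238)):
    P=w_z(T,uv,125); print("probe",P,"dist from hinge",-(P-h)@y,"side",(P-h)@[y[1],-y[0],0])
for uv in((212,146),(532,149)): P=w_z(T,uv,8); print("plate hole",P,-(P-h)@y)
# scene check of the same points
P1,P2=w_z(T,(391.5,168),125),w_z(T,(386,238),125)
for c in("scene","side"): print(c,proj(c,[bar,h,P1,P2]))
np.save("g.npy",np.array([bar,h,P1,P2]))
print(rows((bar[0],bar[1],150),188.8+.4))
E
```

```text
table depth->z: (300, 110) [443.4  20.8  -2. ]
(391, 165) [481.8 135.4 134.1]
(386, 232) [565.7 150.  126.4]
(300, 195) [554.1  38.6  63.8]
(430, 195) [523.8 212.   79.9]
(222, 190) [538.4 -49.7 131.9]
(146, 190) [ 579.8 -181.1   58.6]
bar [ 582.6 -183.6   53. ] hinge [515.4 258.1  85. ] len 446.7679004566886 yaw 8.650964051484786
probe [486.8 139.3 125. ] dist from hinge 113.12564116888126 side -46.17924213138567
probe [574.3 152.2 125. ] dist from hinge 113.52492623226428 side 42.29710845429911
plate hole [ 513.7 -105.     8. ] 358.6643491453323
plate hole [446.1 385.    8. ] -135.9495005163127
scene [[227.2 170.4]
 [400.  194.7]
 [358.5 161.8]
 [352.4 191.7]]
side [[388.6 279.6]
 [240.7 166.7]
 [257.3 187.5]
 [285.9 167.6]]
(array([-0.1, -0.6,  0.4]), array([ 0.,  0., -0.]))
```

```bash
python3 -c "
from h import *
for z in (327,51): print([x.tolist() for x in rows((583,-183.3,z),188.65)])"
```

```text
[[-0.0956, -0.6317, 0.0006], [0.0, 0.0, -0.0011]]
[[-0.0955, -0.6317, 0.6906], [0.0, 0.0, -0.0011]]
```

```bash
python3 -m creep '[{"tx":-0.0956,"ty":-0.6317,"tz":0,"wx":0,"wy":0,"wz":-0.002,"gripper":0.7},{"tx":-0.0956,"ty":-0.6317,"tz":0,"wx":0,"wy":0,"wz":-0.002,"gripper":0.7},{"tx":-0.0956,"ty":-0.6317,"tz":0,"wx":0,"wy":0,"wz":-0.002,"gripper":0.7},{"tx":-0.0956,"ty":-0.6317,"tz":0,"wx":0,"wy":0,"wz":-0.002,"gripper":0.7},{"tx":-0.0956,"ty":-0.6317,"tz":0,"wx":0,"wy":0,"wz":-0.002,"gripper":0.7},{"tx":-0.0956,"ty":-0.6317,"tz":0.1,"wx":0,"wy":0,"wz":-0.002,"gripper":0.7},{"tx":-0.0956,"ty":-0.6317,"tz":0.45,"wx":0,"wy":0,"wz":-0.002,"gripper":0.7},{"tx":-0.0956,"ty":-0.6317,"tz":0.45,"wx":0,"wy":0,"wz":-0.002,"gripper":0.7},{"tx":-0.0956,"ty":-0.6317,"tz":0.45,"wx":0,"wy":0,"wz":-0.002,"gripper":0.7},{"tx":-0.0956,"ty":-0.6317,"tz":0.45,"wx":0,"wy":0,"wz":-0.002,"gripper":0.7}]'
python3 - <<'E'
from h import *
np.set_printoptions(precision=1,suppress=True)
s=readout.observe(); T=wrist_T(s); im,d=optics.get_image("wrist"); cv2.imwrite("pics/w1.png",im[...,::-1]); print(s["tcp_pos"])
for l in("bar","roller"):
  for r in mark_of(l,"wrist")[:2]: print(l,r["p"],np.array(r["uv"]),w_z(T,r["uv"],53 if l=="bar" else 96))
E
```

```text
t: 3.45
tcp_pos: [578.8, -181.7, 140.1]
eef_rot: [179.5, -0.6, -171.2]
ft_force: [-0.6, -0.4, -0.7]
opening: 59.6
gripper_force: 0.0
[ 578.8 -181.7  140.1]
bar 0.6 [314.6 214.8] [ 579.9 -185.    53. ]
roller 0.91 [506.  239.3] [561.9 -60.4  96. ]
roller 0.79 [227.8  50.2] [ 478.  -246.6   96. ]
```

View pics/w1.png

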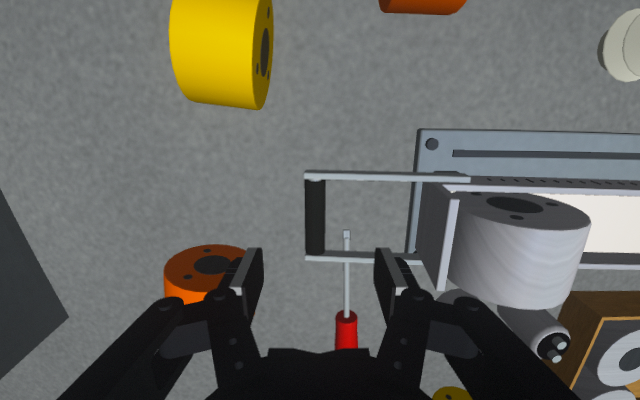

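The bar at (315,215) sits between the fingers, and the screwdriver tip at (346,235) lies low on the table. I'll descend around the bar.

```bash
python3 -m creep '[{"tx":0,"ty":0,"tz":0.1,"wx":0,"wy":0,"wz":0,"gripper":0.7},{"tx":0,"ty":0,"tz":0.2,"wx":0,"wy":0,"wz":0,"gripper":0.7},{"tx":0,"ty":0,"tz":0.24,"wx":0,"wy":0,"wz":0,"gripper":0.7},{"tx":0,"ty":0,"tz":0.24,"wx":0,"wy":0,"wz":0,"gripper":0.7},{"tx":0,"ty":0,"tz":0.24,"wx":0,"wy":0,"wz":0,"gripper":0.7}]'
python3 -c "
from h import *
print([x.tolist() for x in rows((582,-184.5,51),188.65)])"
```

```text
t: 4.1
tcp_pos: [584.6, -185.2, 53.9]
eef_rot: [-179.9, 0.2, -171.3]
ft_force: [-0.9, 0.2, 0.9]
opening: 59.8
gripper_force: 0.0
[[0.0062, 0.0028, 0.0072], [-0.0008, 0.0011, 0.0004]]
```

```bash
python3 -m creep '[{"tx":0,"ty":0,"tz":0.006,"wx":0,"wy":0,"wz":0,"gripper":0.4},{"tx":0,"ty":0,"tz":0.006,"wx":0,"wy":0,"wz":0,"gripper":0},{"tx":0,"ty":0,"tz":0.006,"wx":0,"wy":0,"wz":0,"gripper":0},{"tx":0,"ty":0,"tz":0.006,"wx":0,"wy":0,"wz":0,"gripper":0},{"tx":0,"ty":0,"tz":0.006,"wx":0,"wy":0,"wz":0,"gripper":0},{"tx":0,"ty":0,"tz":0.006,"wx":0,"wy":0,"wz":0,"gripper":0},{"tx":0,"ty":0,"tz":0.006,"wx":0,"wy":0,"wz":0,"gripper":0}]'
```

```text
t: 4.8
tcp_pos: [583.3, -183.2, 50.2]
eef_rot: [179.9, 0.0, -171.3]
ft_force: [-1.3, 6.0, 7.6]
opening: 14.4
gripper_force: 58.4
```

```bash
python3 -m creep '[{"tx":0,"ty":0,"tz":-0.01,"wx":0,"wy":0,"wz":0,"gripper":0},{"tx":0,"ty":0,"tz":-0.02,"wx":0,"wy":0,"wz":0,"gripper":0},{"tx":0,"ty":-0.001,"tz":-0.035,"wx":0,"wy":0,"wz":0,"gripper":0},{"tx":0,"ty":-0.001,"tz":-0.05,"wx":0,"wy":0,"wz":0,"gripper":0},{"tx":0,"ty":-0.002,"tz":-0.065,"wx":0,"wy":0,"wz":0,"gripper":0},{"tx":0,"ty":-0.002,"tz":-0.08,"wx":0,"wy":0,"wz":0,"gripper":0},{"tx":0,"ty":-0.0025,"tz":-0.09,"wx":0,"wy":0,"wz":0,"gripper":0},{"tx":0,"ty":-0.0025,"tz":-0.1,"wx":0,"wy":0,"wz":0,"gripper":0},{"tx":0,"ty":-0.0025,"tz":-0.1,"wx":0,"wy":0,"wz":0,"gripper":0},{"tx":0,"ty":-0.0025,"tz":-0.1,"wx":0,"wy":0,"wz":0,"gripper":0}]'
cat > look.py <<'E'
from h import *
import sys
np.set_printoptions(precision=1,suppress=True)
G=np.load("g.npy"); h=G[1]; y=h-G[0]; y[2]=0; y/=np.linalg.norm(y); x=np.array([y[1],-y[0],0])
def cand(c):
    for r in cut_out("roller",c):
        u,v=r["uv"]; P=at_z(c,(u,v),125) ; s=-(P-h)@y; o=(P-h)@x
        if -80<s<380 and abs(o)<45: return r,s,o
    return None
def ring(sx,z,c):  # silhouette of a modelled roller: centre at distance sx from hinge, height z
    a=np.linspace(0,2*np.pi,60); ctr=h-sx*y; ctr[2]=z
    P=np.concatenate([[ctr+e*25*x+40*(np.cos(t)*y+np.sin(t)*np.array([0,0,1])) for t in a] for e in(-1,1)])
    m=np.zeros((400,640),np.uint8); cv2.fillConvexPoly(m,cv2.convexHull(proj(c,P).astype(np.float32)).round().astype(np.int32),1); return m>0
if __name__=="__main__":
    tilt=float(sys.argv[1]) if len(sys.argv)>1 else 0
    for c in("scene","side"):
        im,d=optics.get_image(c); t=readout.observe()["t"]; b=cand(c)
        if b is None: print(c,"none"); continue
        m=b[0]["mask"]; best=max((( (ring(s,85+s*np.sin(tilt)+40,c)&m).sum()/(ring(s,85+s*np.sin(tilt)+40,c)|m).sum(),s) for s in np.arange(-70,335,2.)))
        print(c,"t",t,"p",round(b[0]["p"],2),"uv s",round(b[1],1),"IoU,s",np.round(best,2),"area",m.sum())
        d_=d
        for s in (40,200,280):   # floor tilt from depth: floor points
            P=h-s*y; P[2]=85+s*np.sin(tilt); u,v=proj(c,P)[0].round().astype(int)
            if not m[v,u]: print("   floor",s,"z",at_d(c,(u,v),np.median(d[v-1:v+2,u-1:u+2]))[2])
    print(readout.observe()["tcp_pos"])
E
python3 look.py 0
```

```text
t: 5.8
tcp_pos: [583.3, -184.4, 88.2]
eef_rot: [179.9, 0.1, -171.3]
ft_force: [5.5, 2.7, -6.0]
opening: 13.7
gripper_force: 58.6
scene t 5.85 p 0.86 uv s 314.9 IoU,s [  0.8 318. ] area 913
   floor 40 z 82.1955101760467
   floor 200 z 82.42334067741842
   floor 280 z 82.16658010554022
side t 5.95 p 0.59 uv s 316.2 IoU,s [  0.8 318. ] area 1166
   floor 40 z 84.49568400020087
   floor 200 z 82.907511519006
[ 583.3 -184.4   88.1]
```

The trough is nearly level (tilt ≈ −0.005) and the roller is still at s ≈ 318 mm. First gentle pulse.

```bash
python3 -m creep '[{"tx":0,"ty":0,"tz":-0.022,"wx":0,"wy":0,"wz":0,"gripper":0},{"tx":0,"ty":0,"tz":-0.045,"wx":0,"wy":0,"wz":0,"gripper":0},{"tx":0,"ty":0,"tz":-0.045,"wx":0,"wy":0,"wz":0,"gripper":0},{"tx":0,"ty":0,"tz":-0.045,"wx":0,"wy":0,"wz":0,"gripper":0},{"tx":0,"ty":0,"tz":-0.045,"wx":0,"wy":0,"wz":0,"gripper":0},{"tx":0,"ty":0,"tz":-0.045,"wx":0,"wy":0,"wz":0,"gripper":0},{"tx":0,"ty":0,"tz":-0.045,"wx":0,"wy":0,"wz":0,"gripper":0},{"tx":0,"ty":0,"tz":-0.045,"wx":0,"wy":0,"wz":0,"gripper":0},{"tx":0,"ty":0,"tz":-0.025,"wx":0,"wy":0,"wz":0,"gripper":0},{"tx":0,"ty":0,"tz":-0.005,"wx":0,"wy":0,"wz":0,"gripper":0}]'
python3 look.py 0.01
```

```text
t: 7.0
tcp_pos: [583.3, -184.3, 90.0]
eef_rot: [179.9, 0.1, -171.3]
ft_force: [5.6, 2.6, -6.4]
opening: 14.3
gripper_force: 59.0
scene t 7.05 p 0.95 uv s 260.3 IoU,s [  0.9 262. ] area 1008
   floor 40 z 84.47828113383082
   floor 200 z 82.64890020898395
side t 7.15 p 0.87 uv s 254.7 IoU,s [  0.9 256. ] area 1238
   floor 40 z 84.3268118420416
   floor 280 z 85.71515009634538
[ 583.3 -184.4   89.9]
```

```bash
python3 -m creep '[{"tx":0,"ty":0,"tz":0,"wx":0,"wy":0,"wz":0,"gripper":0},{"tx":0,"ty":0,"tz":0,"wx":0,"wy":0,"wz":0,"gripper":0},{"tx":0,"ty":0,"tz":0,"wx":0,"wy":0,"wz":0,"gripper":0},{"tx":0,"ty":0,"tz":0,"wx":0,"wy":0,"wz":0,"gripper":0},{"tx":0,"ty":0,"tz":0,"wx":0,"wy":0,"wz":0,"gripper":0},{"tx":0,"ty":0,"tz":0,"wx":0,"wy":0,"wz":0,"gripper":0}]'
python3 look.py 0
```

```text
t: 7.8
tcp_pos: [583.3, -184.4, 90.2]
eef_rot: [179.9, 0.1, -171.3]
ft_force: [4.8, 4.2, -6.6]
opening: 14.2
gripper_force: 59.1
scene t 7.85 p 0.91 uv s 215.0 IoU,s [  0.9 220. ] area 974
   floor 40 z 83.78119335813165
   floor 280 z 83.0240194238429
side t 7.95 p 0.79 uv s 214.2 IoU,s [  0.9 220. ] area 1210
   floor 40 z 82.88032629913016
   floor 280 z 83.97063094791679
[ 583.3 -184.4   90.2]
```

```bash
python3 -m creep '[{"tx":0,"ty":0,"tz":0,"wx":0,"wy":0,"wz":0,"gripper":0},{"tx":0,"ty":0,"tz":0,"wx":0,"wy":0,"wz":0,"gripper":0},{"tx":0,"ty":0,"tz":0,"wx":0,"wy":0,"wz":0,"gripper":0},{"tx":0,"ty":0,"tz":0,"wx":0,"wy":0,"wz":0,"gripper":0},{"tx":0,"ty":0,"tz":0,"wx":0,"wy":0,"wz":0,"gripper":0}]'
python3 look.py 0|grep uv; python3 look.py 0|grep uv
```

```text
t: 8.5
tcp_pos: [583.3, -184.4, 90.2]
eef_rot: [179.9, 0.1, -171.3]
ft_force: [3.9, 4.2, -6.0]
opening: 14.0
gripper_force: 59.1
scene t 8.55 p 0.67 uv s 213.7 IoU,s [  0.8 218. ] area 940
side t 8.65 p 0.77 uv s 215.5 IoU,s [  0.8 218. ] area 1154
scene t 8.75 p 0.73 uv s 209.9 IoU,s [  0.8 218. ] area 951
side t 8.85 p 0.82 uv s 222.1 IoU,s [  0.8 218. ] area 1120
```

```bash
python3 -m creep '[{"tx":0,"ty":0,"tz":-0.02,"wx":0,"wy":0,"wz":0,"gripper":0},{"tx":0,"ty":0,"tz":-0.04,"wx":0,"wy":0,"wz":0,"gripper":0},{"tx":0,"ty":0,"tz":-0.04,"wx":0,"wy":0,"wz":0,"gripper":0},{"tx":0,"ty":0,"tz":-0.04,"wx":0,"wy":0,"wz":0,"gripper":0},{"tx":0,"ty":0,"tz":-0.04,"wx":0,"wy":0,"wz":0,"gripper":0},{"tx":0,"ty":0,"tz":-0.04,"wx":0,"wy":0,"wz":0,"gripper":0},{"tx":0,"ty":0,"tz":-0.04,"wx":0,"wy":0,"wz":0,"gripper":0},{"tx":0,"ty":0,"tz":-0.04,"wx":0,"wy":0,"wz":0,"gripper":0},{"tx":0,"ty":0,"tz":-0.02,"wx":0,"wy":0,"wz":0,"gripper":0},{"tx":0,"ty":0,"tz":0,"wx":0,"wy":0,"wz":0,"gripper":0}]'
python3 look.py 0|grep uv
```

```text
t: 9.9
tcp_pos: [583.3, -184.3, 90.1]
eef_rot: [179.9, 0.1, -171.3]
ft_force: [4.8, 3.0, -4.5]
opening: 14.3
gripper_force: 59.3
scene t 9.95 p 0.88 uv s 155.4 IoU,s [  0.9 162. ] area 1006
side t 10.05 p 0.67 uv s 147.6 IoU,s [  0.7 154. ] area 936
```

```bash
python3 -m creep '[{"tx":0,"ty":0,"tz":0,"wx":0,"wy":0,"wz":0,"gripper":0},{"tx":0,"ty":0,"tz":0,"wx":0,"wy":0,"wz":0,"gripper":0},{"tx":0,"ty":0,"tz":0,"wx":0,"wy":0,"wz":0,"gripper":0},{"tx":0,"ty":0,"tz":0,"wx":0,"wy":0,"wz":0,"gripper":0},{"tx":0,"ty":0,"tz":0,"wx":0,"wy":0,"wz":0,"gripper":0},{"tx":0,"ty":0,"tz":0,"wx":0,"wy":0,"wz":0,"gripper":0},{"tx":0,"ty":0,"tz":0,"wx":0,"wy":0,"wz":0,"gripper":0},{"tx":0,"ty":0,"tz":0,"wx":0,"wy":0,"wz":0,"gripper":0},{"tx":0,"ty":0,"tz":0,"wx":0,"wy":0,"wz":0,"gripper":0},{"tx":0,"ty":0,"tz":0,"wx":0,"wy":0,"wz":0,"gripper":0}]'
python3 look.py 0|grep uv
python3 - <<'E'
from look import *
a=[]
for c,(u0,v0) in dict(scene=(305,120),side=(210,110)).items():
    im,_=optics.get_image(c); im=im[v0:v0+100,u0:u0+100,::-1]; a.append(cv2.resize(im,None,fx=4,fy=4,interpolation=cv2.INTER_CUBIC))
    for P,col in((G[2],(0,255,0)),(G[3],(0,255,255))):
        q=((proj(c,P)[0]-[u0-.5,v0-.5])*4).astype(int); cv2.circle(a[-1],tuple(int(i) for i in q),4,col,1)
    for s,col in((113,(0,0,255)),):
        for e in(-25,25):
            P=h-s*y+e*x; P[2]=125; q=((proj(c,P)[0]-[u0-.5,v0-.5])*4).astype(int); cv2.drawMarker(a[-1],tuple(int(i) for i in q),col,0,10)
cv2.imwrite("pics/gap.png",np.hstack(a))
E
```

```text
t: 11.1
tcp_pos: [583.2, -184.4, 90.3]
eef_rot: [179.9, 0.1, -171.3]
ft_force: [5.7, 3.1, -4.5]
opening: 13.7
gripper_force: 59.4
scene t 11.15 p 0.57 uv s 111.2 IoU,s [  0.8 114. ] area 913
side t 11.25 p 0.55 uv s 114.0 IoU,s [  0.6 114. ] area 709
```

View pics/gap.png

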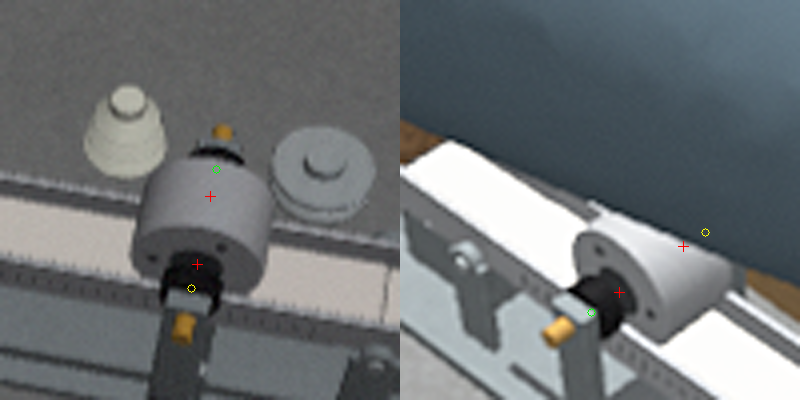

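The roller sits between the probe discs. In the scene view its face centre is within about 1 px of the discs' midpoint line, s ≈ 114 against 113 mm. I'll hold for 5 s.

```bash

python3 -m creep '[{"tx":0,"ty":0,"tz":0,"wx":0,"wy":0,"wz":0,"gripper":0},{"tx":0,"ty":0,"tz":0,"wx":0,"wy":0,"wz":0,"gripper":0},{"tx":0,"ty":0,"tz":0,"wx":0,"wy":0,"wz":0,"gripper":0},{"tx":0,"ty":0,"tz":0,"wx":0,"wy":0,"wz":0,"gripper":0},{"tx":0,"ty":0,"tz":0,"wx":0,"wy":0,"wz":0,"gripper":0},{"tx":0,"ty":0,"tz":0,"wx":0,"wy":0,"wz":0,"gripper":0},{"tx":0,"ty":0,"tz":0,"wx":0,"wy":0,"wz":0,"gripper":0},{"tx":0,"ty":0,"tz":0,"wx":0,"wy":0,"wz":0,"gripper":0},{"tx":0,"ty":0,"tz":0,"wx":0,"wy":0,"wz":0,"gripper":0},{"tx":0,"ty":0,"tz":0,"wx":0,"wy":0,"wz":0,"gripper":0}]' | head -1
python3 -m creep '[{"tx":0,"ty":0,"tz":0,"wx":0,"wy":0,"wz":0,"gripper":0},{"tx":0,"ty":0,"tz":0,"wx":0,"wy":0,"wz":0,"gripper":0},{"tx":0,"ty":0,"tz":0,"wx":0,"wy":0,"wz":0,"gripper":0},{"tx":0,"ty":0,"tz":0,"wx":0,"wy":0,"wz":0,"gripper":0},{"tx":0,"ty":0,"tz":0,"wx":0,"wy":0,"wz":0,"gripper":0},{"tx":0,"ty":0,"tz":0,"wx":0,"wy":0,"wz":0,"gripper":0},{"tx":0,"ty":0,"tz":0,"wx":0,"wy":0,"wz":0,"gripper":0},{"tx":0,"ty":0,"tz":0,"wx":0,"wy":0,"wz":0,"gripper":0},{"tx":0,"ty":0,"tz":0,"wx":0,"wy":0,"wz":0,"gripper":0},{"tx":0,"ty":0,"tz":0,"wx":0,"wy":0,"wz":0,"gripper":0}]' | head -1
python3 look.py 0|grep uv
python3 -m creep '[{"tx":0,"ty":0,"tz":0,"wx":0,"wy":0,"wz":0,"gripper":0},{"tx":0,"ty":0,"tz":0,"wx":0,"wy":0,"wz":0,"gripper":0},{"tx":0,"ty":0,"tz":0,"wx":0,"wy":0,"wz":0,"gripper":0},{"tx":0,"ty":0,"tz":0,"wx":0,"wy":0,"wz":0,"gripper":0},{"tx":0,"ty":0,"tz":0,"wx":0,"wy":0,"wz":0,"gripper":0},{"tx":0,"ty":0,"tz":0,"wx":0,"wy":0,"wz":0,"gripper":0},{"tx":0,"ty":0,"tz":0,"wx":0,"wy":0,"wz":0,"gripper":0},{"tx":0,"ty":0,"tz":0,"wx":0,"wy":0,"wz":0,"gripper":0},{"tx":0,"ty":0,"tz":0,"wx":0,"wy":0,"wz":0,"gripper":0},{"tx":0,"ty":0,"tz":0,"wx":0,"wy":0,"wz":0,"gripper":0}]' | head -1
python3 -m creep '[{"tx":0,"ty":0,"tz":0,"wx":0,"wy":0,"wz":0,"gripper":0},{"tx":0,"ty":0,"tz":0,"wx":0,"wy":0,"wz":0,"gripper":0},{"tx":0,"ty":0,"tz":0,"wx":0,"wy":0,"wz":0,"gripper":0},{"tx":0,"ty":0,"tz":0,"wx":0,"wy":0,"wz":0,"gripper":0},{"tx":0,"ty":0,"tz":0,"wx":0,"wy":0,"wz":0,"gripper":0},{"tx":0,"ty":0,"tz":0,"wx":0,"wy":0,"wz":0,"gripper":0},{"tx":0,"ty":0,"tz":0,"wx":0,"wy":0,"wz":0,"gripper":0},{"tx":0,"ty":0,"tz":0,"wx":0,"wy":0,"wz":0,"gripper":0},{"tx":0,"ty":0,"tz":0,"wx":0,"wy":0,"wz":0,"gripper":0},{"tx":0,"ty":0,"tz":0,"wx":0,"wy":0,"wz":0,"gripper":0}]' | head -1
python3 -m creep '[{"tx":0,"ty":0,"tz":0,"wx":0,"wy":0,"wz":0,"gripper":0},{"tx":0,"ty":0,"tz":0,"wx":0,"wy":0,"wz":0,"gripper":0},{"tx":0,"ty":0,"tz":0,"wx":0,"wy":0,"wz":0,"gripper":0},{"tx":0,"ty":0,"tz":0,"wx":0,"wy":0,"wz":0,"gripper":0},{"tx":0,"ty":0,"tz":0,"wx":0,"wy":0,"wz":0,"gripper":0},{"tx":0,"ty":0,"tz":0,"wx":0,"wy":0,"wz":0,"gripper":0},{"tx":0,"ty":0,"tz":0,"wx":0,"wy":0,"wz":0,"gripper":0},{"tx":0,"ty":0,"tz":0,"wx":0,"wy":0,"wz":0,"gripper":0}]' | head -1
python3 look.py 0|grep uv
```

```text
t: 12.4
t: 13.4
scene t 13.45 p 0.94 uv s 98.8 IoU,s [  0.8 112. ] area 976
side t 13.55 p 0.87 uv s 107.8 IoU,s [  0.6 114. ] area 775
t: 14.6
t: 15.6
t: 16.4
scene t 16.45 p 0.77 uv s 103.7 IoU,s [  0.8 114. ] area 957
side t 16.55 p 0.67 uv s 116.8 IoU,s [  0.6 114. ] area 711
```

```bash
python3 -m creep '[{"tx":0,"ty":0,"tz":-0.02,"wx":0,"wy":0,"wz":0,"gripper":0},{"tx":0,"ty":0,"tz":-0.04,"wx":0,"wy":0,"wz":0,"gripper":0},{"tx":0,"ty":0,"tz":-0.04,"wx":0,"wy":0,"wz":0,"gripper":0},{"tx":0,"ty":0,"tz":-0.04,"wx":0,"wy":0,"wz":0,"gripper":0},{"tx":0,"ty":0,"tz":-0.04,"wx":0,"wy":0,"wz":0,"gripper":0},{"tx":0,"ty":0,"tz":-0.04,"wx":0,"wy":0,"wz":0,"gripper":0},{"tx":0,"ty":0,"tz":-0.04,"wx":0,"wy":0,"wz":0,"gripper":0},{"tx":0,"ty":0,"tz":-0.04,"wx":0,"wy":0,"wz":0,"gripper":0},{"tx":0,"ty":0,"tz":-0.04,"wx":0,"wy":0,"wz":0,"gripper":0},{"tx":0,"ty":0,"tz":-0.02,"wx":0,"wy":0,"wz":0,"gripper":0}]'
python3 look.py 0|grep uv
```

```text
t: 17.6
tcp_pos: [583.2, -184.2, 98.8]
eef_rot: [179.9, 0.1, -171.3]
ft_force: [3.6, 4.5, -4.4]
opening: 14.2
gripper_force: 59.5
scene t 17.65 p 0.62 uv s 49.8 IoU,s [ 0.8 52. ] area 982
side t 17.75 p 0.68 uv s 45.4 IoU,s [ 0.6 42. ] area 688
```

```bash
python3 -m creep '[{"tx":0,"ty":0,"tz":0.015,"wx":0,"wy":0,"wz":0,"gripper":0},{"tx":0,"ty":0,"tz":0.015,"wx":0,"wy":0,"wz":0,"gripper":0},{"tx":0,"ty":0,"tz":0.015,"wx":0,"wy":0,"wz":0,"gripper":0},{"tx":0,"ty":0,"tz":0.015,"wx":0,"wy":0,"wz":0,"gripper":0},{"tx":0,"ty":0,"tz":0.015,"wx":0,"wy":0,"wz":0,"gripper":0},{"tx":0,"ty":0,"tz":0.015,"wx":0,"wy":0,"wz":0,"gripper":0},{"tx":0,"ty":0,"tz":0.015,"wx":0,"wy":0,"wz":0,"gripper":0},{"tx":0,"ty":0,"tz":0.015,"wx":0,"wy":0,"wz":0,"gripper":0},{"tx":0,"ty":0,"tz":0.015,"wx":0,"wy":0,"wz":0,"gripper":0},{"tx":0,"ty":0,"tz":0.015,"wx":0,"wy":0,"wz":0,"gripper":0}]'
python3 look.py 0|grep uv
```

```text
t: 18.8
tcp_pos: [583.3, -184.3, 92.5]
eef_rot: [179.9, 0.1, -171.3]
ft_force: [3.2, 3.6, -3.1]
opening: 14.1
gripper_force: 59.6
scene t 18.85 p 0.68 uv s -59.3 IoU,s [  0.8 -54. ] area 976
side t 18.95 p 0.75 uv s -45.9 IoU,s [  0.4 -52. ] area 449
```

```bash
python3 -m creep '[{"tx":0,"ty":0,"tz":0,"wx":0,"wy":0,"wz":0,"gripper":0},{"tx":0,"ty":0,"tz":0,"wx":0,"wy":0,"wz":0,"gripper":0},{"tx":0,"ty":0,"tz":0,"wx":0,"wy":0,"wz":0,"gripper":0},{"tx":0,"ty":0,"tz":0,"wx":0,"wy":0,"wz":0,"gripper":0},{"tx":0,"ty":0,"tz":0,"wx":0,"wy":0,"wz":0,"gripper":0}]'
python3 look.py 0|grep uv
python3 -m creep '[{"tx":0,"ty":0,"tz":0.008,"wx":0,"wy":0,"wz":0,"gripper":0},{"tx":0,"ty":0,"tz":0.018,"wx":0,"wy":0,"wz":0,"gripper":0},{"tx":0,"ty":0.001,"tz":0.03,"wx":0,"wy":0,"wz":0,"gripper":0},{"tx":0,"ty":0.001,"tz":0.042,"wx":0,"wy":0,"wz":0,"gripper":0},{"tx":0,"ty":0.001,"tz":0.054,"wx":0,"wy":0,"wz":0,"gripper":0},{"tx":0,"ty":0.002,"tz":0.066,"wx":0,"wy":0,"wz":0,"gripper":0},{"tx":0,"ty":0.002,"tz":0.076,"wx":0,"wy":0,"wz":0,"gripper":0},{"tx":0,"ty":0.0025,"tz":0.086,"wx":0,"wy":0,"wz":0,"gripper":0},{"tx":0,"ty":0.0025,"tz":0.092,"wx":0,"wy":0,"wz":0,"gripper":0},{"tx":0,"ty":0.0025,"tz":0.094,"wx":0,"wy":0,"wz":0,"gripper":0}]'
```

```text
t: 19.5
tcp_pos: [583.3, -184.3, 92.5]
eef_rot: [179.9, 0.1, -171.3]
ft_force: [3.5, 4.6, -3.2]
opening: 14.0
gripper_force: 59.6
scene t 19.55 p 0.97 uv s -64.8 IoU,s [  0.8 -54. ] area 1030
side t 19.65 p 0.66 uv s -42.7 IoU,s [  0.4 -54. ] area 397
t: 20.7
tcp_pos: [583.1, -183.4, 55.0]
eef_rot: [179.9, 0.1, -171.3]
ft_force: [4.0, 5.1, -1.0]
opening: 13.9
gripper_force: 59.8
```

```bash
python3 -m creep '[{"tx":0,"ty":0,"tz":0.004,"wx":0,"wy":0,"wz":0,"gripper":0},{"tx":0,"ty":0,"tz":0.008,"wx":0,"wy":0,"wz":0,"gripper":0},{"tx":0,"ty":0,"tz":0.011,"wx":0,"wy":0,"wz":0,"gripper":0},{"tx":0,"ty":0,"tz":0.011,"wx":0,"wy":0,"wz":0,"gripper":0},{"tx":0,"ty":0,"tz":0.011,"wx":0,"wy":0,"wz":0,"gripper":0}]'
```

```text
t: 21.2
tcp_pos: [583.0, -183.3, 51.3]
eef_rot: [179.9, 0.0, -171.3]
ft_force: [1.0, 6.2, 3.5]
opening: 14.2
gripper_force: 59.6
```

```bash
python3 -m creep '[{"tx":0,"ty":0,"tz":0.0025,"wx":0,"wy":0,"wz":0,"gripper":0},{"tx":0,"ty":0,"tz":0.0025,"wx":0,"wy":0,"wz":0,"gripper":0},{"tx":0,"ty":0,"tz":0.0025,"wx":0,"wy":0,"wz":0,"gripper":0.25},{"tx":0,"ty":0,"tz":0.0025,"wx":0,"wy":0,"wz":0,"gripper":0.4},{"tx":0,"ty":0,"tz":0.0025,"wx":0,"wy":0,"wz":0,"gripper":0.6},{"tx":0,"ty":0,"tz":0.0025,"wx":0,"wy":0,"wz":0,"gripper":0.7},{"tx":0,"ty":0,"tz":0.0025,"wx":0,"wy":0,"wz":0,"gripper":0.7},{"tx":0,"ty":0,"tz":0.0025,"wx":0,"wy":0,"wz":0,"gripper":0.7},{"tx":0,"ty":0,"tz":0.0025,"wx":0,"wy":0,"wz":0,"gripper":0.7}]'
```

```text
t: 22.1
tcp_pos: [582.7, -184.5, 49.7]
eef_rot: [-180.0, -0.0, -171.3]
ft_force: [0.7, 0.7, 0.6]
opening: 59.5
gripper_force: 0.0
```

Released. Now I'll rise straight up and clear.

```bash
python3 -m creep '[{"tx":0,"ty":0,"tz":-0.05,"wx":0,"wy":0,"wz":0,"gripper":0.7},{"tx":0,"ty":0,"tz":-0.15,"wx":0,"wy":0,"wz":0,"gripper":0.7},{"tx":0,"ty":0,"tz":-0.25,"wx":0,"wy":0,"wz":0,"gripper":0.7},{"tx":0,"ty":0,"tz":-0.35,"wx":0,"wy":0,"wz":0,"gripper":0.7},{"tx":0,"ty":0,"tz":-0.45,"wx":0,"wy":0,"wz":0,"gripper":0.7},{"tx":0,"ty":0,"tz":-0.5,"wx":0,"wy":0,"wz":0,"gripper":0.7},{"tx":0,"ty":0,"tz":-0.5,"wx":0,"wy":0,"wz":0,"gripper":0.7},{"tx":0,"ty":0,"tz":-0.5,"wx":0,"wy":0,"wz":0,"gripper":0.7},{"tx":0,"ty":0,"tz":-0.5,"wx":0,"wy":0,"wz":0,"gripper":0.7}]'
python3 look.py -0.09; python3 -c "
from h import *
im,_=optics.get_image('scene'); cv2.imwrite('pics/end.png',cv2.resize(im[110:260,190:470,::-1],None,fx=2.8,fy=2.8))"
```

```text
t: 23.0
tcp_pos: [581.8, -183.9, 247.3]
eef_rot: [179.9, -0.2, -171.3]
ft_force: [0.0, -0.1, -0.7]
opening: 59.9
gripper_force: 0.0
scene t 23.05 p 0.86 uv s -60.0 IoU,s [  0.8 -54. ] area 1010
   floor 40 z 77.49033701724397
   floor 200 z 65.87687550757391
   floor 280 z 57.21686450694881
side t 23.15 p 0.8 uv s -52.0 IoU,s [  0.8 -50. ] area 983
   floor 40 z 81.26531825266125
   floor 200 z 66.6958148885758
   floor 280 z 59.414984718460005
[ 582.3 -184.2  248.2]
```

View pics/end.png

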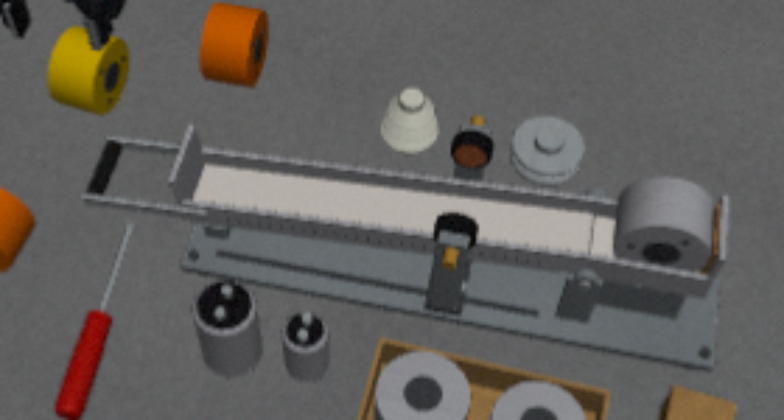

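The crop shows the roller against the cork stop at (663,225), the trough down on its rest with the bar free at (104,167), and the bystanders where they were.

```bash
python3 -c "
from cell import hand_in
print(hand_in())"
```

```text
the job is handed in; nothing more can be done
None
```

The job is handed in (no verdict was returned): the roller was held still in the probe gap for over 5 s, about 1 mm off centre by the cameras, and now lies against the outlet stop; the trough is back on its rest with the bar released, and nothing else looks moved.

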